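# Screw the lid onto a centrifuge rotor

## Task

Pick up the centrifuge rotor's lid by its knob and lower it gently and level onto the rotor's threaded hub. The thread starts are hidden under the lid: with light pressure turn it backward (anticlockwise from above) until it drops into them, then screw it forward (clockwise) until it sits fully home on the rotor's rim, without cross-threading or forcing it. Let go, and leave everything else on the bench where it is.

Things in the scene. Friction and masses are not known exactly. Their poses are not given: they have to be found in the camera images.
- rotor_axis (a point): Point on the vertical axis of the fixed dark rotor (162 mm wide, on a rubber stand), level with its flat rim (100 mm above the bench, 122 to 150 mm across). The bright hub sticks up 18.5 mm above this point: plain core 41 mm across with a coned top 30 mm across; three-start right-hand thread 51 mm across, 18 mm lead. z is up; its yaw tells nothing of the thread starts. The rotor cannot turn.
- stand: The rubber stand, 150 mm across, that carries the rotor and holds it from turning, fixed to the bench. Origin on the bench on the rotor's axis, 100 mm under the rotor_axis point. Each of the hub's three thread flights ends in a stop rib: lugs lying on top of a flight cannot be screwed down clockwise, they only butt on the rib; turned anticlockwise they reach the flight's start and drop.
- rotor_lid: The rotor's lid: a bare aluminium disc 140 mm across with a round boss 64 mm across and a round black knob on top, 56 mm high in all, 0.22 to 0.35 kg, lying knob up on the bench. Origin on its axis at the underside of its skirt. Inside the boss, a 54 mm bore, open below, holds three round lugs 4 mm thick, 120 degrees apart, 1 to 5 mm above the underside, tips on a 42.4 mm circle; their yaw is not known.
- lid_under (a point): On the lid's axis at the underside of its skirt. Height above rotor_axis: 6.5 to 10.7 mm while the lugs lie on the thread flights (rising 0.5 mm for each 10 degrees anticlockwise) or on the ribs; 2.5 to 3.3 mm once dropped into the starts, which are 16 degrees wider than a lug; 0 when home. From the drop it takes 50 to 70 degrees clockwise to be home; some 20 degrees further it binds.
- lid_knob (a point): Centre of the lid's round, vertical, ribbed black knob: 38 mm across, 32 mm tall, from 16 mm below to 16 mm above this point, which lies on the lid's axis 40 mm above its underside. Under the knob is the flat top of the boss, 64 mm across, 24 mm above the underside. z is along the axis.
- tube_rack: a bystander: leave it where it is. A white rack of small tubes, 85 x 200 x 50 mm; origin under its centre.
- tip_box: a bystander: leave it where it is. A grey pipette-tip box with a clear cover, 89 x 126 x 64 mm; origin under its centre.
- sample_jar: a bystander: leave it where it is. A clear sample jar with a white screw cap, 58 mm across, 69 mm tall; origin under its centre.
- marker_pen: a bystander: leave it where it is. A grey and black marker pen lying on the bench, about 133 x 13 x 13 mm; origin on the bench near its middle.
- spray_bottle: a bystander: leave it where it is. A white spray bottle, 68 mm across, 158 mm tall; origin under its centre.
- tube_block: a bystander: leave it where it is. A small grey tube block on a base plate, 110 x 90 x 38 mm; origin under its centre.
- balance_weight: a bystander: leave it where it is. A stepped steel balance weight, 40 mm across, 26 mm tall; origin under its centre.
Mind the look-alikes: they are no part of the job. There is more than one size of the rotor_lid; the one meant has the size given above.

How it is judged:
By the outcome, as a careful person would: the job done as asked, in the order asked, and still so for the second after the job is handed in, with the robot touching nothing.
It also fails if it takes over 58 s, if anything falls off the work surface, if the arm or the gripper's body presses on something with over 40 N, if the wrist force passes 120 N, or if a joint passes its speed limit or range.

## Robot

A 6-joint arm with a two-finger parallel gripper is mounted at the origin on the work surface. World frame = base frame: x ahead of the robot, y to its left, z up, the work surface at z = 0. Lengths are in m, angles in degrees, forces in N, time in s.
With the tool pointing down it reaches from about 0.375 to 0.9 m from the base axis. Payload 3.1 kg.
Tool frame: the origin (TCP) lies between the finger pads; the fingertips stand 11 mm ahead of it and the grasp point (between the pads) lies 8 mm behind it; z points along the fingers, y is the direction in which the jaws open and shut (so a half turn about z gives the same grasp; the last joint's range is limited). The gripper opens to 87 mm and grips with 3 to 60 N. Pads are 19 mm wide; open, the fingers measure 117 mm over their backs; the gripper's body (75 mm by 190 mm) begins 51 mm behind the grasp point.
Start: joints at [62.481, 30.224, 82.088, -0, 67.689, -10.227], TCP at [0.186, 0.597, 0.234] pointing down, gripper open.
Joint ranges: [-176.69, 176.69], [-43.24, 126.21], [12.49, 139.97], [-82, 262], [0, 151.66], [-163.58, 163.58]. Speed limits (degrees/s): [159.86, 159.86, 180, 180, 180, 180].

## Interface

Orientations are given as a 3x3 rotation matrix whose columns are the frame's x, y, z axes.
In Python, from rig import bot, vision gives the robot as it stands. The module is installed in compiled form; this text tells all that it offers.
- The arm moves only by the tool jog_arm, never from a script. Its argument "rows" is a list of rows, each an object with "dp": the shift along the tool's x, y, z in mm, a list of three; "turn": the turn, a rotation vector about the tool's x, y, z in degrees, a list of three; "grip": the opening, from 0 (shut) to 1 (fully open). A call has 1 to 10 rows; each row is the pose to reach, as a shift and turn from the pose commanded when the call began, along the tool's axes at that moment; what a row does not reach only later rows make up. A row lasts 1/10 s, in which the tool goes at most 50 mm and 8.59 degrees, less where a joint would pass 70% of its speed; a pose out of reach is approached as far as the arm can. A call with a gripper value outside its range is refused whole. The fingers move at their own pace and stop on an object; the grip force is fixed at half the most. Time passes only in rows, so rows that repeat a pose let the fingers close. It gives the time, the measured TCP pose, the force and the opening at its end, in the units of the state.
- bot.read_state(): the state, without advancing time (a new reading comes with each control period).
- vision.capture(name): name is "side" or "top" or "wrist"; returns (picture, depth): 420x560x3 uint8, red, green, blue; 420x560 float32, m along the optical axis (not along the pixel's ray), 0 where there is no reading.
- vision.camera_info(name): a dict with "vertical_fov" (degrees; the focal length in pixels is half the picture's height over the tangent of half this angle, whatever the lens; pixels are square), "cx", "cy" (the principal point, pixels), "position" and "rotation" of the camera in the world. Camera axes: x right, y down, z forward; pixel columns grow to the right and rows downward; lengths in m; the calibration is good to about 2 mm. A picture is of the moment at which its call begins: read the wrist's pose just before it. camera_info takes no time and is no camera call; for the wrist camera it gives the pose at the moment of the call.
- bot.hand_in(): hands the job in, once; it reports no verdict.
The state is a dict: "time_s": time; "joint_positions": joint angles; "qvel": joint speeds; "tau": joint torques, N m; "position": TCP position; "tcp_rot": TCP orientation; "force": force on the tool from outside, world axes, zero at the start; "moment": the same for the moment, N m; "opening": opening from 0.0 (shut) to 1.0 (fully open).
Only numpy, scipy, OpenCV 4.12 (cv2) and the standard library are available. Lean on these libraries where they do the work, as an engineer would, in place of code of your own. Each camera call takes 0.05 s, during which the arm holds its last target.

## Working session

There is one attempt and no reset: what is moved stays moved. The work goes in short steps, Python scripts to look and compute and a tool call to move; the robot and the scene stay as the last step left them, time stands still between calls to the robot, and variables do not carry over. Pictures are saved under pics/ and viewed, and the job is handed in when it is done.

Besides the shell and the picture viewer there is one more tool, called after "Request:" by a JSON object that holds its "api" and its "payload", one argument or row to a line. jog_arm: Moves the arm, as the interface text tells. Its arguments: {"type":"object","properties":{"rows":{"type":"array"}},"required":["rows"]}

```bash
mkdir -p pics; ls
python3 - <<'E'
from rig import bot, vision
import cv2,numpy as np
s=bot.read_state(); print(s)
for n in ["side","top"]:
    p,d=vision.capture(n); cv2.imwrite(f"pics/{n}0.png",p[:,:,::-1]); np.savez(f"{n}0.npz",p=p,d=d)
    print(n,vision.camera_info(n))
E
```

```text
pics
{'time_s': 0.0, 'joint_positions': array([ 6.24823430e+01,  3.02796669e+01,  8.21554516e+01, -8.15928147e-05,
        6.76881276e+01, -1.02254003e+01]), 'qvel': array([ 0.11810669, -0.03931216,  0.02947473,  0.02966557,  0.08817418,
       -0.00971773]), 'tau': array([ 4.67739119e-04, -4.40041888e+01, -1.76588684e+01,  6.31766533e-02,
        5.81886142e-02, -1.81299079e-04]), 'position': array([0.18540436, 0.59613812, 0.23256927]), 'tcp_rot': array([[-9.54800952e-01,  2.97244270e-01, -9.92663502e-04],
       [ 2.97245684e-01,  9.54799121e-01, -1.90830639e-03],
       [ 3.80561098e-04, -2.11711770e-03, -9.99997686e-01]]), 'force': array([0.75463053, 0.02451748, 0.82819945]), 'moment': array([-0.02183733, -0.00880095,  0.00076005]), 'opening': 1.003042905402978}
side {'vertical_fov': 48.87310175452715, 'cx': 279.7131624077225, 'cy': 212.0190964756883, 'position': array([ 0.10430497, -1.05180895,  0.82324611]), 'rotation': array([[ 0.92539501, -0.19235776,  0.32656174],
       [-0.37833002, -0.52019946,  0.76567546],
       [ 0.02259363, -0.83210036, -0.5541647 ]])}
top {'vertical_fov': 52.438688237336734, 'cx': 277.0182256810751, 'cy': 209.2852106499426, 'position': array([ 0.46648257, -0.04165233,  1.10055933]), 'rotation': array([[ 0.02045475, -0.99541004,  0.09349044],
       [-0.99953695, -0.01825295,  0.02434584],
       [-0.02252761, -0.09394514, -0.99532247]])}
```

View pics/side0.png

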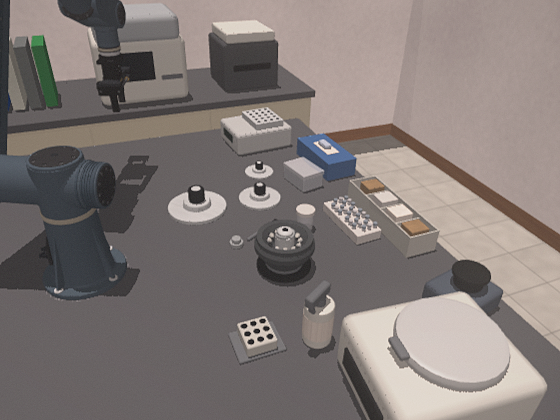

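View pics/top0.png

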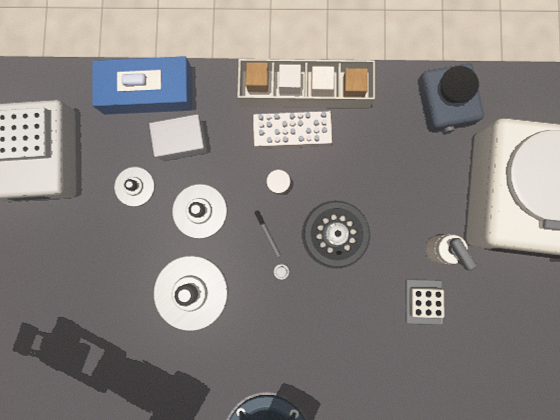

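The 140 mm lid is the middle one, at top-view pixel (199,210): 54 px wide, against about 72 px and 40 px for the look-alikes. The rotor is at (337,234).

```bash
cat > h.py <<'E'
import numpy as np,cv2
from rig import bot,vision
def cam(n):
    c=vision.camera_info(n); f=210/np.tan(np.radians(c["vertical_fov"]/2)); return c,f
def ray(c,f,u,v):
    return c["rotation"]@np.array([(u-c["cx"])/f,(v-c["cy"])/f,1.0])
def onplane(c,f,u,v,z):
    r=ray(c,f,u,v); return c["position"]+r*(z-c["position"][2])/r[2]
def cloud(c,f,d):
    v,u=np.mgrid[0:420,0:560]
    P=np.stack([(u-c["cx"])/f*d,(v-c["cy"])/f*d,d],-1)
    return P@c["rotation"].T+c["position"]
def circ(P):
    A=np.c_[2*P[:,:2],np.ones(len(P))]; b=(P[:,:2]**2).sum(1)
    x=np.linalg.lstsq(A,b,rcond=None)[0]; return x[0],x[1],np.sqrt(x[2]+x[0]**2+x[1]**2)
E
python3 - <<'E'
from h import *
c,f=cam("top"); z=np.load("top0.npz"); p,d=z["p"],z["d"]
W=cloud(c,f,d); g=cv2.cvtColor(p,cv2.COLOR_RGB2GRAY)
print("bench z",np.median(W[240:320,60:120,2]), W[350:380,420:500,2].mean())
# lid disc
for nm,(u,v,r) in {"mid":(199,210,34),"big":(190,292,44),"small":(135,186,27)}.items():
    m=np.zeros(g.shape,np.uint8); cv2.circle(m,(u,v),r,255,-1)
    b=((g>110)&(m>0)).astype(np.uint8)
    cs,_=cv2.findContours(b,cv2.RETR_EXTERNAL,cv2.CHAIN_APPROX_NONE)
    k=max(cs,key=cv2.contourArea)[:,0,:]
    zz=W[...,2][(b>0)]; print(nm,"z pct",np.percentile(zz,[5,25,50,75,95]).round(4))
    for h in (0.0,0.006,0.012): 
        P=np.array([onplane(c,f,a,e,h) for a,e in k]); print(h,circ(P))
# knob top
m=np.zeros(g.shape,np.uint8); cv2.circle(m,(199,210),14,255,-1)
t=(m>0)&(W[...,2]>0.045)&(W[...,2]<.075); print("knob",t.sum(),W[t].mean(0), np.median(W[t],0), np.ptp(W[t],axis=0))
# rotor
m=np.zeros(g.shape,np.uint8); cv2.circle(m,(337,234),45,255,-1)
t=((m>0)&(W[...,2]>0.06)).astype(np.uint8)
cs,_=cv2.findContours(t,cv2.RETR_EXTERNAL,cv2.CHAIN_APPROX_NONE); k=max(cs,key=cv2.contourArea)[:,0,:]
for h in (.085,.09,.1): print("rotor",circ(np.array([onplane(c,f,a,e,h) for a,e in k])))
t=(m>0)&(W[...,2]>.112); print("hub",t.sum(),W[t].mean(0),W[t][:,2].max())
for s in [(g[170:250,160:240],"a"),]:pass
cr=np.hstack([cv2.resize(p[165:255,155:245],(400,400),interpolation=cv2.INTER_CUBIC),cv2.resize(p[189:279,292:382],(400,400),interpolation=cv2.INTER_CUBIC)])
cv2.imwrite("pics/crop1.png",cr[:,:,::-1])
E
```

```text
bench z 0.00013256860270471904 0.003802155161085928
mid z pct [-0.0019  0.0015  0.0098  0.0125  0.0256]
0.0 (np.float64(0.5647583705647633), np.float64(0.18872724718968215), np.float64(0.08747037437646728))
0.006 (np.float64(0.5642225931808836), np.float64(0.18747126993704488), np.float64(0.08699350572223905))
0.012 (np.float64(0.5636868157970039), np.float64(0.1862152926844076), np.float64(0.08651663706800876))
big z pct [-0.0014  0.0045  0.0138  0.0164  0.0338]
0.0 (np.float64(0.3569045729713389), np.float64(0.2027801350061241), np.float64(0.10909324782217156))
0.006 (np.float64(0.35750196737781037), np.float64(0.20144754459447317), np.float64(0.108498496163163))
0.012 (np.float64(0.35809936178428187), np.float64(0.2001149541828224), np.float64(0.10790374450415437))
small z pct [-0.0018  0.0015  0.007   0.0096  0.0197]
0.0 (np.float64(0.6264179695063147), np.float64(0.3529470560119957), np.float64(0.06453869777610027))
0.006 (np.float64(0.6255460379653598), np.float64(0.35079578958529023), np.float64(0.06418684742478277))
0.012 (np.float64(0.6246741064244046), np.float64(0.34864452315858485), np.float64(0.06383499707346663))
knob 192 [0.56084437 0.1837876  0.0558455 ] [0.561309   0.18372168 0.05616961] [0.03697354 0.03691829 0.01500678]
rotor (np.float64(0.505421578722099), np.float64(-0.15767034433558397), np.float64(0.07927976308139263))
rotor (np.float64(0.5052298665948853), np.float64(-0.15709914180847454), np.float64(0.07888943747069352))
rotor (np.float64(0.5048464423404578), np.float64(-0.15595673675425664), np.float64(0.07810878624929536))
hub 298 [ 0.50203701 -0.14714766  0.20697366] 1.1005593292909932
```

View pics/crop1.png

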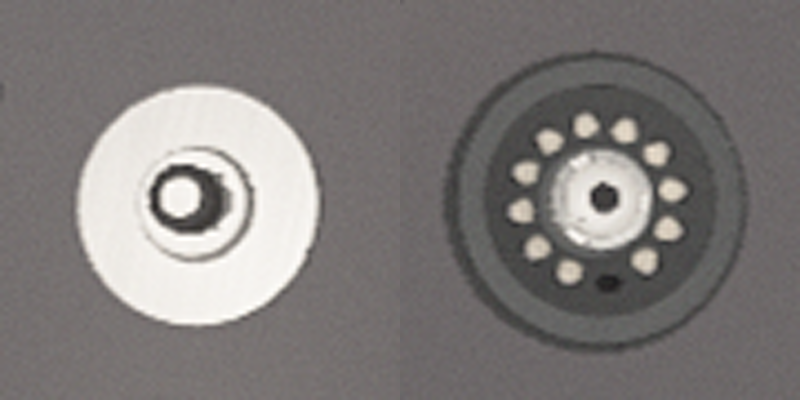

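The first threshold let the bench into the lid mask, so those circles are off. I'll redo it with a stricter one.

Run:
```python
from h import *
c,f=cam("top"); z=np.load("top0.npz"); p,d=z["p"],z["d"]
g=cv2.cvtColor(p,cv2.COLOR_RGB2GRAY)
def fit(u,v,r,th,h,inv=False):
    m=np.zeros(g.shape,np.uint8); cv2.circle(m,(u,v),r,255,-1)
    b=((g>th)&(m>0)).astype(np.uint8)
    cs,_=cv2.findContours(b,cv2.RETR_EXTERNAL,cv2.CHAIN_APPROX_NONE)
    k=max(cs,key=cv2.contourArea)[:,0,:]
    return np.round(circ(np.array([onplane(c,f,a,e,h) for a,e in k])),4)
for h in (0.0,.012): print("lid",fit(199,210,34,165,h))
print("big",fit(190,292,44,165,.014),"small",fit(135,186,27,165,.009))
print("hub",[fit(337,234,14,t,.114) for t in (140,165,190)])
print(g[234,300:375]); 
# side
c,f=cam("side"); z=np.load("side0.npz"); p,d=z["p"],z["d"]; W=cloud(c,f,d); g=cv2.cvtColor(p,cv2.COLOR_RGB2GRAY)
m=np.zeros(g.shape,np.uint8); cv2.circle(m,(285,236),14,255,-1)
t=(m>0)&(W[...,2]>.113)&(W[...,2]<.13); print("side hubtop",t.sum(),W[t].mean(0),np.ptp(W[t],axis=0))
m=np.zeros(g.shape,np.uint8); cv2.circle(m,(260,188),12,255,-1)
t=(m>0)&(W[...,2]>.052)&(W[...,2]<.065); print("side knobtop",t.sum(),W[t].mean(0),np.ptp(W[t],axis=0))
```

```text
lid [0.5626 0.1881 0.0695]
lid [0.5615 0.1856 0.0687]
big [0.3532 0.2006 0.0917] small [0.6229 0.3596 0.0506]
hub [array([ 0.5058, -0.1566,  0.0249]), array([ 0.5053, -0.1569,  0.024 ]), array([ 0.5042, -0.1578,  0.0219])]
[107  90  70  72  71  89 105  99  97 101  92  72  73  72  75  68  73  99
 145 184 178 117  74  90  98 102 154 190 174 191 224 230 233 238 196  70
  62  63  67  59  59 174 230 223 216 201 220 225 149  71  78  89 115 122
  89  54  64  79  76  80  80  76  78  91  99  96 101  97  89  86  92 109
 106 104 107]
side hubtop 99 [ 0.49944534 -0.1602068   0.11544101] [0.03935864 0.03989865 0.00688549]
side knobtop 35 [0.55379915 0.18419643 0.05385825] [0.03426516 0.03204253 0.00573048]
```

Request:
{"api": "jog_arm", "payload": {
  "rows": [
    {"dp": [-20, -12, 0], "turn": [0, 0, 4]},
    {"dp": [-60, -36, 0], "turn": [0, 0, 12]},
    {"dp": [-100, -60, 0], "turn": [0, 0, 20]},
    {"dp": [-140, -84, 0], "turn": [0, 0, 28]},
    {"dp": [-180, -108, 0], "turn": [0, 0, 36]},
    {"dp": [-220, -132, 0], "turn": [0, 0, 44]},
    {"dp": [-260, -156, -5], "turn": [0, 0, 52]},
    {"dp": [-300, -180, -10], "turn": [0, 0, 60]},
    {"dp": [-340, -204, -15], "turn": [0, 0, 68]},
    {"dp": [-380, -228, -20], "turn": [0, 0, 76]}
  ]
}}

```text
schema error: expected keys dp, turn, grip
```

```bash
cat >> h.py <<'E'
def plan(x,y,z,az=None):
    s=bot.read_state(); R=s["tcp_rot"]; d=np.array([x,y,z])-s["position"]
    a=np.degrees(np.arctan2(R[1,0],R[0,0]))
    print("t",s["time_s"],"pos",s["position"].round(4),"az",a.round(2),"j6",s["joint_positions"][5].round(1),"tilt",R[:,2].round(4),"F",s["force"].round(1),"M",s["moment"].round(2),"op",round(s["opening"],3))
    print("dp mm",(R.T@d*1000).round(1),"turn", None if az is None else round((a-az+180)%360-180,2))
E
python3 -c "
from h import *
plan(.561,.186,.25,-17.3)"
```

```text
t 0.1 pos [0.1855 0.5962 0.2327] az 162.71 j6 -10.2 tilt [-9.0e-04 -1.8e-03 -1.0e+00] F [-0.3 -0.3 -0.1] M [0.04 0.02 0.01] op 0.999
dp mm [-480.5 -280.   -16.9] turn -179.99
```

Request:
{"api": "jog_arm", "payload": {
  "rows": [
    {"dp": [-20, -12, 0], "turn": [0, 0, 4], "grip": 1},
    {"dp": [-60, -36, 0], "turn": [0, 0, 12], "grip": 1},
    {"dp": [-100, -60, 0], "turn": [0, 0, 20], "grip": 1},
    {"dp": [-140, -84, 0], "turn": [0, 0, 28], "grip": 1},
    {"dp": [-180, -108, 0], "turn": [0, 0, 36], "grip": 1},
    {"dp": [-220, -132, 0], "turn": [0, 0, 44], "grip": 1},
    {"dp": [-260, -156, -5], "turn": [0, 0, 52], "grip": 1},
    {"dp": [-300, -180, -10], "turn": [0, 0, 60], "grip": 1},
    {"dp": [-340, -204, -15], "turn": [0, 0, 68], "grip": 1},
    {"dp": [-380, -228, -20], "turn": [0, 0, 76], "grip": 1}
  ]
}}

```text
time_s: 1.1
position: [0.4815, 0.2644, 0.2534]
tcp_rot: [[0.063, 0.998, -0.001], [0.998, -0.063, -0.0], [-0.0, -0.001, -1.0]]
force: [1.1, 1.0, -0.6]
opening: 0.997
```

```bash
python3 -c "
from h import *
plan(.561,.186,.25,-17.3)"
```

```text
t 1.1 pos [0.4815 0.2644 0.2534] az 86.37 j6 20.7 tilt [-8.e-04 -1.e-04 -1.e+00] F [ 1.1  1.  -0.6] M [-0.04  0.06 -0.01] op 0.997
dp mm [-73.2  84.3   3.4] turn 103.67
```

Request:
{"api": "jog_arm", "payload": {
  "rows": [
    {"dp": [-14, 16, 0], "turn": [0, 0, 8], "grip": 1},
    {"dp": [-28, 32, 0], "turn": [0, 0, 16], "grip": 1},
    {"dp": [-42, 48, 0], "turn": [0, 0, 24], "grip": 1},
    {"dp": [-56, 64, 0], "turn": [0, 0, 32], "grip": 1},
    {"dp": [-66, 76, 2], "turn": [0, 0, 40], "grip": 1},
    {"dp": [-73, 84, 3], "turn": [0, 0, 48], "grip": 1},
    {"dp": [-73, 84, 3], "turn": [0, 0, 56], "grip": 1},
    {"dp": [-73, 84, 3], "turn": [0, 0, 64], "grip": 1},
    {"dp": [-73, 84, 3], "turn": [0, 0, 72], "grip": 1},
    {"dp": [-73, 84, 3], "turn": [0, 0, 80], "grip": 1}
  ]
}}

```text
time_s: 2.1
position: [0.5601, 0.1882, 0.25]
tcp_rot: [[0.994, 0.111, -0.001], [0.111, -0.994, -0.0], [-0.001, 0.0, -1.0]]
force: [1.0, 0.5, 0.5]
opening: 1.001
```

Request:
{"api": "jog_arm", "payload": {
  "rows": [
    {"dp": [0, 0, 0], "turn": [0, 0, 8], "grip": 1},
    {"dp": [0, 0, 0], "turn": [0, 0, 16], "grip": 1},
    {"dp": [0, 0, 0], "turn": [0, 0, 24], "grip": 1},
    {"dp": [0, 0, 0], "turn": [0, 0, 24], "grip": 1},
    {"dp": [0, 0, 0], "turn": [0, 0, 24], "grip": 1}
  ]
}}

```text
time_s: 2.6
position: [0.5602, 0.1883, 0.2502]
tcp_rot: [[0.956, -0.294, -0.001], [-0.294, -0.956, -0.0], [-0.001, 0.0, -1.0]]
force: [-0.2, 0.3, 0.5]
opening: 0.999
```

```bash
python3 -c "
from h import *
plan(.561,.186,.25,-17.3)
c,f=cam('wrist'); p,d=vision.capture('wrist'); np.savez('w0.npz',p=p,d=d,R=c['rotation'],t=c['position']); print(c)
cv2.imwrite('pics/w0.png',p[:,:,::-1])"
```

```text
t 2.6 pos [0.5602 0.1883 0.2502] az -17.12 j6 114.9 tilt [-8.e-04 -1.e-04 -1.e+00] F [-0.2  0.3  0.5] M [-0.01  0.15 -0.06] op 0.999
dp mm [1.5 2.  0.2] turn 0.18
{'vertical_fov': 71.58019980533061, 'cx': 279.5662793313936, 'cy': 212.95237875513027, 'position': array([0.6406819 , 0.16406615, 0.40052273]), 'rotation': array([[-2.94358132e-01, -9.10185191e-01, -2.91403856e-01],
       [-9.55695147e-01,  2.80428522e-01,  8.94797719e-02],
       [ 2.74789311e-04,  3.04832350e-01, -9.52405986e-01]])}
```

View pics/w0.png

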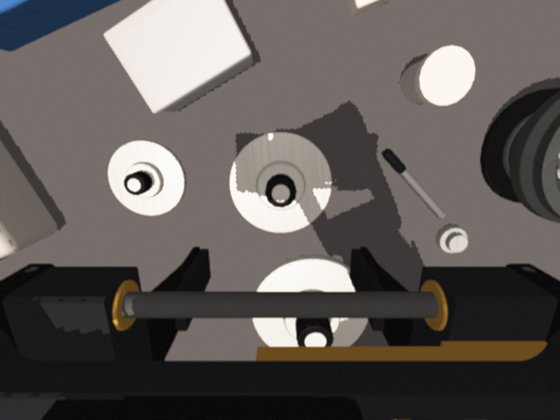

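Run:
```python
from h import *
print(bot.read_state()["joint_positions"].round(1))
z=np.load("w0.npz"); p,d=z["p"],z["d"]; c,f=cam("wrist"); c["rotation"]=z["R"]; c["position"]=z["t"]
W=cloud(c,f,d); Z=W[...,2]
m=np.zeros(Z.shape,np.uint8); cv2.circle(m,(281,182),58,255,-1)
print("bench",np.median(Z[230:250,30:80]),np.median(Z[100:200,410:470]))
b=((m>0)&(Z>.006)).astype(np.uint8); b=cv2.morphologyEx(b,cv2.MORPH_OPEN,np.ones((3,3)))
cs,_=cv2.findContours(b,cv2.RETR_EXTERNAL,cv2.CHAIN_APPROX_NONE); k=max(cs,key=cv2.contourArea)[:,0,:]
print("disc z",np.median(Z[(m>0)&(Z>.006)&(Z<.018)]))
for h in (.009,.012):print("disc",np.round(circ(np.array([onplane(c,f,a,e,h) for a,e in k])),4))
m2=(m>0)&(Z>.019)&(Z<.03); 
b=((m>0)&(Z>.019)).astype(np.uint8); cs,_=cv2.findContours(b,cv2.RETR_EXTERNAL,cv2.CHAIN_APPROX_NONE); k=max(cs,key=cv2.contourArea)[:,0,:]
t=(m>0)&(Z>.049)&(Z<.07); print("knob",t.sum(),W[t].mean(0),np.ptp(W[t],axis=0))
g=cv2.cvtColor(p,cv2.COLOR_RGB2GRAY)
cv2.imwrite("pics/wc0.png",cv2.resize(p[120:245,215:345],(780,750))[:600,:,::-1])
b=((m>0)&(Z>.049)).astype(np.uint8); cs,_=cv2.findContours(b,cv2.RETR_EXTERNAL,cv2.CHAIN_APPROX_NONE); k=max(cs,key=cv2.contourArea)[:,0,:]
print("knobtop",np.round(circ(np.array([onplane(c,f,a,e,.056) for a,e in k])),4))
```

```text
[  7.8  26.5  86.   -0.   67.5 114.9]
bench -0.0007689198878930714 -0.0009072474239004147
disc z 0.009603420531207524
disc [0.5602 0.1878 0.069 ]
disc [0.5609 0.1876 0.0685]
knob 748 [0.5610184  0.18770915 0.05483476] [0.0371287  0.0380534  0.00888466]
knobtop [0.5611 0.1877 0.0184]
```

View pics/wc0.png

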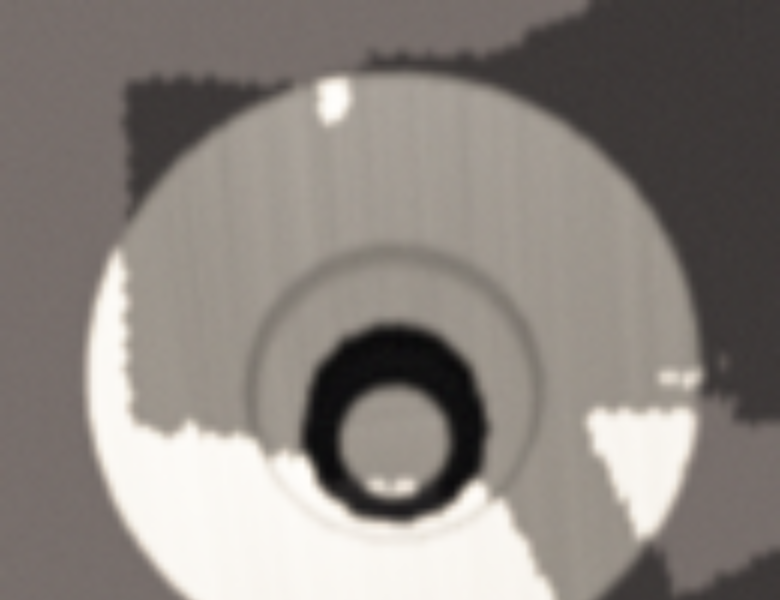

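Request:
{"api": "jog_arm", "payload": {
  "rows": [
    {"dp": [1, 0, 30], "turn": [0, 0, 0], "grip": 1},
    {"dp": [1, 0, 70], "turn": [0, 0, 0], "grip": 1},
    {"dp": [1, 0, 110], "turn": [0, 0, 0], "grip": 1},
    {"dp": [1, 0, 145], "turn": [0, 0, 0], "grip": 1},
    {"dp": [1, 0, 170], "turn": [0, 0, 0], "grip": 1},
    {"dp": [1, 0, 188], "turn": [0, 0, 0], "grip": 1},
    {"dp": [1, 0, 200], "turn": [0, 0, 0], "grip": 1},
    {"dp": [1, 0, 207], "turn": [0, 0, 0], "grip": 1},
    {"dp": [1, 0, 211], "turn": [0, 0, 0], "grip": 1},
    {"dp": [1, 0, 211], "turn": [0, 0, 0], "grip": 1}
  ]
}}

```text
time_s: 3.65
position: [0.5617, 0.1882, 0.0397]
tcp_rot: [[0.955, -0.297, 0.0], [-0.297, -0.955, 0.0], [0.0, -0.0, -1.0]]
force: [-0.4, 0.2, 0.2]
opening: 1.002
```

```bash
python3 -c "
from h import *
plan(.561,.1877,.039,-17.3)
p,d=vision.capture('wrist'); cv2.imwrite('pics/w1.png',p[:,:,::-1])"
```

```text
t 3.65 pos [0.5617 0.1882 0.0397] az -17.27 j6 115.0 tilt [ 5.e-04  1.e-04 -1.e+00] F [-0.4  0.2  0.2] M [-0.03  0.16 -0.04] op 1.002
dp mm [-0.5  0.6  0.7] turn 0.03
```

View pics/w1.png

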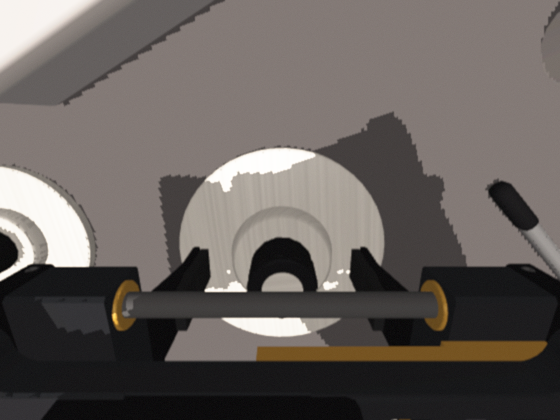

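The knob sits centred between the pads at column ~282, and there is no contact. Closing now.

Request:
{"api": "jog_arm", "payload": {
  "rows": [
    {"dp": [0, 0, 0], "turn": [0, 0, 0], "grip": 0.7},
    {"dp": [0, 0, 0], "turn": [0, 0, 0], "grip": 0.55},
    {"dp": [0, 0, 0], "turn": [0, 0, 0], "grip": 0.45},
    {"dp": [0, 0, 0], "turn": [0, 0, 0], "grip": 0.4},
    {"dp": [0, 0, 0], "turn": [0, 0, 0], "grip": 0.3},
    {"dp": [0, 0, 0], "turn": [0, 0, 0], "grip": 0.2},
    {"dp": [0, 0, 0], "turn": [0, 0, 0], "grip": 0.2},
    {"dp": [0, 0, 0], "turn": [0, 0, 0], "grip": 0.2}
  ]
}}

```text
time_s: 4.5
position: [0.5613, 0.1879, 0.0395]
tcp_rot: [[0.955, -0.297, -0.0], [-0.297, -0.955, -0.0], [-0.0, 0.0, -1.0]]
force: [-0.5, -0.6, 0.4]
opening: 0.426
```

Request:
{"api": "jog_arm", "payload": {
  "rows": [
    {"dp": [0, 0, -4], "turn": [0, 0, 0], "grip": 0.2},
    {"dp": [0, 0, -14], "turn": [0, 0, 0], "grip": 0.2},
    {"dp": [0, 0, -34], "turn": [0, 0, 0], "grip": 0.2},
    {"dp": [0, 0, -60], "turn": [0, 0, 0], "grip": 0.2},
    {"dp": [0, 0, -90], "turn": [0, 0, 0], "grip": 0.2},
    {"dp": [0, 0, -120], "turn": [0, 0, 0], "grip": 0.2},
    {"dp": [0, 0, -145], "turn": [0, 0, 0], "grip": 0.2},
    {"dp": [0, 0, -160], "turn": [0, 0, 0], "grip": 0.2},
    {"dp": [0, 0, -168], "turn": [0, 0, 0], "grip": 0.2},
    {"dp": [0, 0, -170], "turn": [0, 0, 0], "grip": 0.2}
  ]
}}

```text
time_s: 5.5
position: [0.5616, 0.1882, 0.2108]
tcp_rot: [[0.955, -0.297, 0.002], [-0.297, -0.955, 0.0], [0.002, -0.001, -1.0]]
force: [-0.7, 0.7, -2.7]
opening: 0.428
```

```bash
python3 -c "
from h import *
plan(.505,-.157,.21,-17.3)
p,d=vision.capture('wrist'); c,f=cam('wrist');np.savez('w2.npz',p=p,d=d,R=c['rotation'],t=c['position']);cv2.imwrite('pics/w2.png',p[:,:,::-1])
p,d=vision.capture('top'); cv2.imwrite('pics/t2.png',p[:,:,::-1])"
```

```text
t 5.5 pos [0.5616 0.1882 0.2108] az -17.29 j6 115.0 tilt [ 1.8e-03  3.0e-04 -1.0e+00] F [-0.7  0.7 -2.7] M [-0.03  0.16 -0.03] op 0.428
dp mm [ 48.5 346.4   0.5] turn 0.01
```

View pics/w2.png

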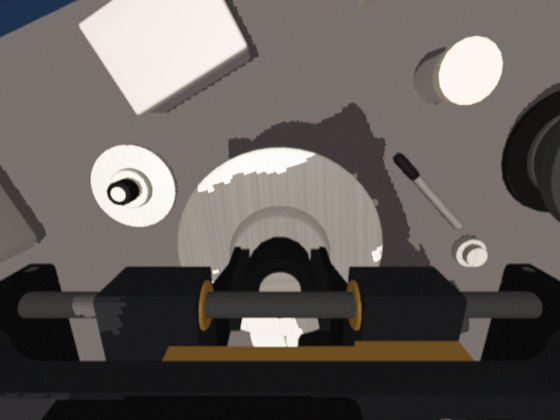

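Request:
{"api": "jog_arm", "payload": {
  "rows": [
    {"dp": [-2, 10, 0], "turn": [0, 0, 0], "grip": 0.2},
    {"dp": [-6, 34, 0], "turn": [0, 0, 0], "grip": 0.2},
    {"dp": [-11, 66, 0], "turn": [0, 0, 0], "grip": 0.2},
    {"dp": [-16, 98, 0], "turn": [0, 0, 0], "grip": 0.2},
    {"dp": [-21, 130, 0], "turn": [0, 0, 0], "grip": 0.2},
    {"dp": [-26, 160, 0], "turn": [0, 0, 0], "grip": 0.2},
    {"dp": [-29, 182, 0], "turn": [0, 0, 0], "grip": 0.2},
    {"dp": [-31, 196, 0], "turn": [0, 0, 0], "grip": 0.2},
    {"dp": [-31, 196, 0], "turn": [0, 0, 0], "grip": 0.2},
    {"dp": [-31, 196, 0], "turn": [0, 0, 0], "grip": 0.2}
  ]
}}

```text
time_s: 6.6
position: [0.4736, 0.0102, 0.2093]
tcp_rot: [[0.955, -0.298, -0.0], [-0.298, -0.955, 0.001], [-0.0, -0.001, -1.0]]
force: [-0.6, 0.4, -2.2]
opening: 0.427
```

```bash
python3 -c "
from h import *
plan(.505,-.157,.21,-17.3)
c,f=cam('wrist');p,d=vision.capture('wrist'); np.savez('w3.npz',p=p,d=d,R=c['rotation'],t=c['position']);cv2.imwrite('pics/w3.png',p[:,:,::-1])"
```

```text
t 6.6 pos [0.4736 0.0102 0.2093] az -17.35 j6 95.0 tilt [-1.e-04  6.e-04 -1.e+00] F [-0.6  0.4 -2.2] M [-0.02  0.15  0.04] op 0.427
dp mm [ 79.8 150.3  -0.8] turn -0.05
```

View pics/w3.png

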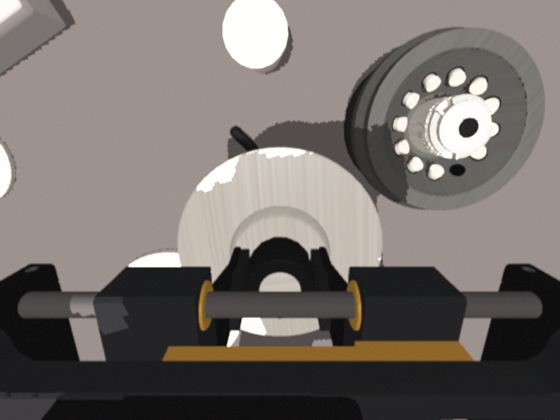

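Run:
```python
from h import *
z=np.load("w3.npz"); p,d=z["p"],z["d"]; c,f=cam("wrist"); c["rotation"]=z["R"]; c["position"]=z["t"]
W=cloud(c,f,d); Z=W[...,2]; U=np.mgrid[0:420,0:560]
m=np.zeros(Z.shape,np.uint8); cv2.circle(m,(450,120),105,255,-1)
m=(m>0)&(d>0)
rim=m&(Z>.095)&(Z<.105); 
C=np.array([.505,-.157]); 
r=np.hypot(W[...,0]-C[0],W[...,1]-C[1])
hist=np.histogram(Z[m&(r<.09)],bins=np.arange(.06,.13,.004)); print(hist)
flat=m&(r>.063)&(r<.074); print("rim z",np.median(Z[flat]))
# rim flat edges: inner/outer; ring mask |Z-.1|<3mm , outer contour
zr=np.median(Z[flat])
b=(m&(Z>zr-.003)).astype(np.uint8); b=cv2.morphologyEx(b,cv2.MORPH_OPEN,np.ones((3,3)))
cs,_=cv2.findContours(b,cv2.RETR_EXTERNAL,cv2.CHAIN_APPROX_NONE); k=max(cs,key=cv2.contourArea)[:,0,:]
P=np.array([onplane(c,f,a,e,zr) for a,e in k]); 
for i in range(3):
    x=circ(P); res=np.hypot(P[:,0]-x[0],P[:,1]-x[1])-x[2]; P=P[abs(res)<2*res.std()+5e-4]
print("rim outer",np.round(x,4),res.std(),len(P))
# hub top
t=m&(Z>zr+.0165)&(r<.03); print("hubtop",t.sum(),np.median(Z[t]),W[t].mean(0),np.ptp(W[t],axis=0))
b=t.astype(np.uint8); cs,_=cv2.findContours(b,cv2.RETR_EXTERNAL,cv2.CHAIN_APPROX_NONE); k=max(cs,key=cv2.contourArea)[:,0,:]
print("hub circ",np.round(circ(np.array([onplane(c,f,a,e,zr+.0185) for a,e in k])),4))
# upper hole of hub: dark
g=cv2.cvtColor(p,cv2.COLOR_RGB2GRAY); hb=np.zeros_like(g); cv2.circle(hb,(467,127),16,255,-1)
k=np.argwhere((hb>0)&(g<90)); print("hole px",k.mean(0),len(k),onplane(c,f,k[:,1].mean(),k[:,0].mean(),zr+.0185))
# lid disc
s=bot.read_state(); T=s["position"]; 
q=np.zeros(g.shape,np.uint8); cv2.circle(q,(281,245),112,255,-1); q[262:]=0
l=(q>0)&(Z>.13)&(Z<.20); 
print("lid z hist",np.histogram(Z[l],bins=np.arange(.15,.2,.004)))
dz=np.median(Z[(q>0)&(Z>.165)&(Z<.19)]); pl=(q>0)&(abs(Z-dz)<.004); A=np.c_[W[pl][:,:2]-T[:2],np.ones(pl.sum())]
print("plane",np.linalg.lstsq(A,Z[pl],rcond=None)[0])
b=l.astype(np.uint8); cs,_=cv2.findContours(b,cv2.RETR_EXTERNAL,cv2.CHAIN_APPROX_NONE); k=max(cs,key=cv2.contourArea)[:,0,:]
k=k[(k[:,1]<255)]; P=np.array([onplane(c,f,a,e,dz) for a,e in k])
for i in range(4):
    x=circ(P); res=np.hypot(P[:,0]-x[0],P[:,1]-x[1])-x[2]; P=P[abs(res)<2*res.std()+5e-4]
print("lid disc",np.round(x,4),res.std(),len(P),"rel tcp",(x[0]-T[0],x[1]-T[1]),dz)
t=(Z>.20)&(Z<.25)&(np.hypot(W[...,0]-T[0],W[...,1]-T[1])<.03);
```

```text
(array([  31,  898,  608,  609, 1201, 2035, 3389, 2969, 2454, 9462, 1051,
        344,  610,  647, 1500,    0,    0]), array([0.06 , 0.064, 0.068, 0.072, 0.076, 0.08 , 0.084, 0.088, 0.092,
       0.096, 0.1  , 0.104, 0.108, 0.112, 0.116, 0.12 , 0.124, 0.128]))
rim z 0.09903215082067668
rim outer [ 0.5045 -0.1553  0.0744] 0.00031054427481316826 508
hubtop 1616 0.11766548307063858 [ 0.50499119 -0.15457615  0.11757297] [0.03836333 0.03835468 0.00439798]
hub circ [ 0.5047 -0.1545  0.0175]
hole px [127.16605166 468.05535055] 271 [ 0.50387608 -0.15619065  0.11753215]
lid z hist (array([    0,     0,     0,     0,    14,    44,   664, 14026,   293,
         316,  2192,   133]), array([0.15 , 0.154, 0.158, 0.162, 0.166, 0.17 , 0.174, 0.178, 0.182,
       0.186, 0.19 , 0.194, 0.198]))
plane [-0.00904371  0.0041186   0.17986813]
lid disc [0.4908 0.0054 0.0552] 0.01201383460139145 337 rel tcp (np.float64(0.01685264894747912), np.float64(-0.005122194056780868)) 0.17959281905139132
```

```bash
cat > lid.py <<'E'
from h import *
def lidfit(fn,T,R):
    z=np.load(fn); p,d=z["p"],z["d"]; c,f=cam("wrist"); c["rotation"]=z["R"]; c["position"]=z["t"]
    W=cloud(c,f,d); Z=W[...,2]; q=np.zeros(Z.shape,np.uint8); cv2.circle(q,(281,245),112,255,-1); q[262:]=0
    h=T[2]-.0297
    b=((q>0)&(abs(Z-h)<.012)).astype(np.uint8); b=cv2.morphologyEx(b,cv2.MORPH_OPEN,np.ones((3,3)))
    cs,_=cv2.findContours(b,cv2.RETR_EXTERNAL,cv2.CHAIN_APPROX_NONE); k=max(cs,key=cv2.contourArea)[:,0,:]
    k=k[(k[:,1]<252)]; k=cv2.convexHull(k)[:,0,:]
    P=np.array([onplane(c,f,a,e,h) for a,e in k])
    for i in range(3):
        x=circ(P); res=np.hypot(P[:,0]-x[0],P[:,1]-x[1])-x[2]; P=P[abs(res)<2*res.std()+3e-4]
    o=np.array([x[0]-T[0],x[1]-T[1],0])
    print(fn,"lid",np.round(x,4),"res",res.std().round(5),len(P),"rel tcp world mm",(o*1000).round(1),"tool",(R.T@o*1000).round(1))
    pl=(b>0)&(abs(Z-h)<.003); A=np.c_[W[pl][:,:2]-T[:2],np.ones(pl.sum())]; print("plane deg",np.degrees(np.linalg.lstsq(A,Z[pl],rcond=None)[0][:2]).round(2))
    return W,d
E
python3 - <<'E'
from lid import *
s=bot.read_state()
lidfit("w2.npz",np.array([.5616,.1882,.2108]),s["tcp_rot"])
W,d=lidfit("w3.npz",s["position"],s["tcp_rot"])
r=np.hypot(W[...,0]-.5043,W[...,1]+.1554); t=(r>.064)&(r<.072)&(abs(W[...,2]-.099)<.004)
A=np.c_[W[t][:,:2]-[.5043,-.1554],np.ones(t.sum())]; print("rim plane deg",np.degrees(np.linalg.lstsq(A,W[t][:,2],rcond=None)[0][:2]),W[t][:,2].mean())
E
```

```text
w2.npz lid [0.5618 0.1885 0.0683] res 0.00017 32 rel tcp world mm [0.2 0.3 0. ] tool [ 0.1 -0.3  0. ]
plane deg [-0.44  0.19]
w3.npz lid [0.4737 0.0107 0.0688] res 0.00019 37 rel tcp world mm [-0.2  0.2  0. ] tool [-0.2 -0.1  0. ]
plane deg [-0.48  0.22]
rim plane deg [0.01766705 0.00066673] 0.0990907735382422
```

Request:
{"api": "jog_arm", "payload": {
  "rows": [
    {"dp": [6, 11, 0], "turn": [0, 0, 0], "grip": 0.2},
    {"dp": [18, 34, 0], "turn": [0, 0, 0], "grip": 0.2},
    {"dp": [34, 64, 0], "turn": [0, 0, 0], "grip": 0.2},
    {"dp": [50, 94, 0], "turn": [0, 0, 0], "grip": 0.2},
    {"dp": [64, 121, 0], "turn": [0, 0, 0], "grip": 0.2},
    {"dp": [74, 140, 0], "turn": [0, 0, 0], "grip": 0.2},
    {"dp": [78.7, 148.9, 0], "turn": [0, 0, 0], "grip": 0.2},
    {"dp": [78.7, 148.9, 15], "turn": [0, 0, 0], "grip": 0.2},
    {"dp": [78.7, 148.9, 35], "turn": [0, 0, 0], "grip": 0.2},
    {"dp": [78.7, 148.9, 40], "turn": [0, 0, 0], "grip": 0.2}
  ]
}}

```text
time_s: 7.65
position: [0.5031, -0.1542, 0.1677]
tcp_rot: [[0.955, -0.296, -0.004], [-0.296, -0.955, 0.002], [-0.005, -0.001, -1.0]]
force: [-0.0, -0.2, -2.3]
opening: 0.429
```

```bash
python3 -c "
from lid import *
plan(.5044,-.1554,.16,-17.3)
s=bot.read_state()
c,f=cam('wrist');p,d=vision.capture('wrist'); np.savez('w4.npz',p=p,d=d,R=c['rotation'],t=c['position']);cv2.imwrite('pics/w4.png',p[:,:,::-1])
p,d=vision.capture('side');cv2.imwrite('pics/s4.png',cv2.resize(p[170:300,200:370],(800,600))[:,:,::-1])
lidfit('w4.npz',s['position'],s['tcp_rot'])
z=np.load('w4.npz'); c['rotation']=z['R'];c['position']=z['t']; W=cloud(c,f,z['d'])
Z=W[...,2]; T=s['position']; 
b=((abs(Z-.099)<.004)&(np.hypot(W[...,0]-.5044,W[...,1]+.1554)<.085)).astype(np.uint8); b[262:]=0
cs,_=cv2.findContours(b,cv2.RETR_EXTERNAL,cv2.CHAIN_APPROX_NONE); k=max(cs,key=cv2.contourArea)[:,0,:]; k=cv2.convexHull(k[k[:,1]<250])[:,0,:]
P=np.array([onplane(c,f,a,e,.099) for a,e in k])
for i in range(3):
  x=circ(P); res=np.hypot(P[:,0]-x[0],P[:,1]-x[1])-x[2]; P=P[abs(res)<2*res.std()+3e-4]
print('rotor',x,res.std(),len(P))
"
```

```text
t 7.65 pos [ 0.5031 -0.1542  0.1677] az -17.24 j6 78.0 tilt [-0.0041  0.0025 -1.    ] F [-0.  -0.2 -2.3] M [-0.02  0.2   0.04] op 0.429
dp mm [1.6 0.8 7.7] turn 0.06
w4.npz lid [ 0.5032 -0.1536  0.0686] res 0.00018 34 rel tcp world mm [0.1 0.5 0. ] tool [-0.1 -0.5  0. ]
plane deg [-0.7   0.32]
rotor (np.float64(0.5047714956464261), np.float64(-0.15601166009244677), np.float64(0.07431239603924288)) 9.911478505095123e-05 27
```

View pics/w4.png

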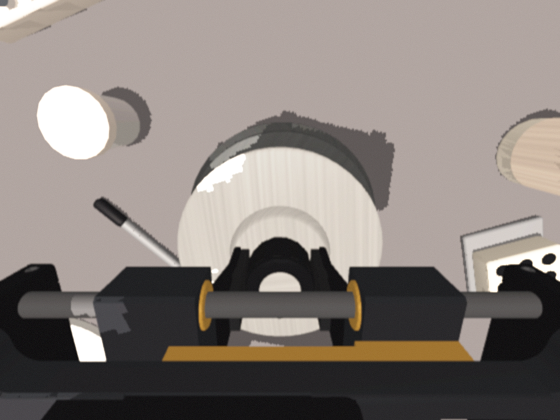

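View pics/s4.png

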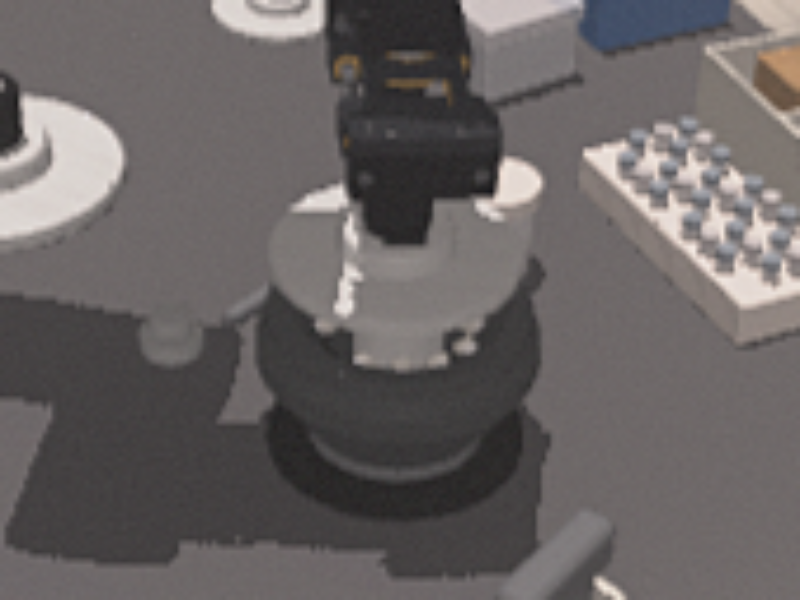

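Request:
{"api": "jog_arm", "payload": {
  "rows": [
    {"dp": [1.8, 1.2, 2], "turn": [0, 0, 0], "grip": 0.2},
    {"dp": [1.8, 1.2, 6], "turn": [0, 0, 0], "grip": 0.2},
    {"dp": [1.8, 1.2, 10], "turn": [0, 0, 0], "grip": 0.2},
    {"dp": [1.8, 1.2, 10], "turn": [0, 0, 0], "grip": 0.2},
    {"dp": [1.8, 1.2, 10], "turn": [0, 0, 0], "grip": 0.2}
  ]
}}

```text
time_s: 8.25
position: [0.5058, -0.157, 0.1596]
tcp_rot: [[0.955, -0.297, -0.0], [-0.297, -0.955, 0.0], [-0.0, -0.0, -1.0]]
force: [0.3, -1.0, -2.0]
opening: 0.429
```

```bash
python3 -c "
from lid import *
plan(.5046,-.1557,.16,-17.3)
s=bot.read_state()
c,f=cam('wrist');p,d=vision.capture('wrist'); np.savez('w5.npz',p=p,d=d,R=c['rotation'],t=c['position'])
lidfit('w5.npz',s['position'],s['tcp_rot'])
z=np.load('w5.npz'); c['rotation']=z['R'];c['position']=z['t']; W=cloud(c,f,z['d'])
Z=W[...,2]; T=s['position']; 
b=((abs(Z-.099)<.004)&(np.hypot(W[...,0]-.5044,W[...,1]+.1554)<.085)).astype(np.uint8); b[262:]=0
cs,_=cv2.findContours(b,cv2.RETR_EXTERNAL,cv2.CHAIN_APPROX_NONE); k=max(cs,key=cv2.contourArea)[:,0,:]; k=cv2.convexHull(k[k[:,1]<250])[:,0,:]
P=np.array([onplane(c,f,a,e,.099) for a,e in k])
for i in range(3):
  x=circ(P); res=np.hypot(P[:,0]-x[0],P[:,1]-x[1])-x[2]; P=P[abs(res)<2*res.std()+3e-4]
print('rotor',x,res.std(),len(P))
"
```

```text
t 8.25 pos [ 0.5058 -0.157   0.1596] az -17.29 j6 77.9 tilt [-1.e-04  0.e+00 -1.e+00] F [ 0.3 -1.  -2. ] M [-0.04  0.15  0.01] op 0.429
dp mm [-1.5 -0.9 -0.4] turn 0.01
w5.npz lid [ 0.5059 -0.1565  0.0687] res 0.00018 36 rel tcp world mm [0.1 0.5 0. ] tool [-0.1 -0.5  0. ]
plane deg [-0.54  0.21]
rotor (np.float64(0.5047978333080876), np.float64(-0.1560409363502689), np.float64(0.07429048466818089)) 6.881687186076956e-05 28
```

Run:
```python
from h import *
z=np.load("w0.npz"); c,f=cam("wrist"); c["rotation"]=z["R"]; c["position"]=z["t"]; W=cloud(c,f,z["d"]); Z=W[...,2]
r=np.hypot(W[...,0]-.561,W[...,1]-.1877)
t=(r>.036)&(r<.066)&(abs(Z-.0105)<.004); A=np.c_[W[t][:,:2]-[.561,.1877],np.ones(t.sum())]; print(np.degrees(np.linalg.lstsq(A,Z[t],rcond=None)[0][:2]),t.sum(),Z[t].mean())
```

```text
[-0.03197786  0.01190783] 5049 0.00966787218289673
```

Request:
{"api": "jog_arm", "payload": {
  "rows": [
    {"dp": [-1.5, -0.2, 0], "turn": [0, 0.45, 0], "grip": 0.2},
    {"dp": [-1.5, -0.2, 2], "turn": [0, 0.45, 0], "grip": 0.2},
    {"dp": [-1.5, -0.2, 4], "turn": [0, 0.45, 0], "grip": 0.2},
    {"dp": [-1.5, -0.2, 6], "turn": [0, 0.45, 0], "grip": 0.2},
    {"dp": [-1.5, -0.2, 6], "turn": [0, 0.45, 0], "grip": 0.2},
    {"dp": [-1.5, -0.2, 6], "turn": [0, 0.45, 0], "grip": 0.2}
  ]
}}

```text
time_s: 8.9
position: [0.5044, -0.1564, 0.1534]
tcp_rot: [[0.955, -0.297, 0.007], [-0.297, -0.955, -0.002], [0.008, -0.0, -1.0]]
force: [-0.0, -0.1, -2.3]
opening: 0.428
```

```bash
python3 -c "
from lid import *
plan(.5046,-.1557,.15,-17.3)
s=bot.read_state()
c,f=cam('wrist');p,d=vision.capture('wrist'); np.savez('w6.npz',p=p,d=d,R=c['rotation'],t=c['position'])
lidfit('w6.npz',s['position'],s['tcp_rot'])
"
```

```text
t 8.9 pos [ 0.5044 -0.1564  0.1534] az -17.29 j6 77.8 tilt [ 0.0074 -0.0022 -1.    ] F [-0.  -0.1 -2.3] M [ 0.03  0.19 -0.02] op 0.428
dp mm [-0.1 -0.8  3.4] turn 0.01
w6.npz lid [ 0.5047 -0.156   0.0688] res 0.00017 36 rel tcp world mm [0.2 0.5 0. ] tool [ 0.1 -0.5  0. ]
plane deg [-0.1   0.08]
```

Request:
{"api": "jog_arm", "payload": {
  "rows": [
    {"dp": [0, 0, 0.8], "turn": [0, 0, 0], "grip": 0.2},
    {"dp": [0, 0, 1.6], "turn": [0, 0, 0], "grip": 0.2},
    {"dp": [0, 0, 2.4], "turn": [0, 0, 0], "grip": 0.2},
    {"dp": [0, 0, 3.2], "turn": [0, 0, 0], "grip": 0.2},
    {"dp": [0, 0, 3.6], "turn": [0, 0, 0], "grip": 0.2},
    {"dp": [0, 0, 3.6], "turn": [0, 0, 0], "grip": 0.2}
  ]
}}

```text
time_s: 9.55
position: [0.5045, -0.1564, 0.1499]
tcp_rot: [[0.955, -0.297, 0.007], [-0.297, -0.955, -0.002], [0.008, 0.0, -1.0]]
force: [-0.7, 0.5, -2.1]
opening: 0.425
```

Request:
{"api": "jog_arm", "payload": {
  "rows": [
    {"dp": [0, 0, 0.5], "turn": [0, 0, 0], "grip": 0.2},
    {"dp": [0, 0, 1.0], "turn": [0, 0, 0], "grip": 0.2},
    {"dp": [0, 0, 1.5], "turn": [0, 0, 0], "grip": 0.2},
    {"dp": [0, 0, 1.5], "turn": [0, 0, 0], "grip": 0.2}
  ]
}}

```text
time_s: 9.95
position: [0.5049, -0.1567, 0.1486]
tcp_rot: [[0.955, -0.297, 0.009], [-0.297, -0.955, -0.003], [0.009, 0.0, -1.0]]
force: [1.3, -0.2, -1.9]
opening: 0.428
```

Request:
{"api": "jog_arm", "payload": {
  "rows": [
    {"dp": [0, 0, 0.4], "turn": [0, 0, 0], "grip": 0.2},
    {"dp": [0, 0, 0.8], "turn": [0, 0, 0], "grip": 0.2},
    {"dp": [0, 0, 1.2], "turn": [0, 0, 0], "grip": 0.2},
    {"dp": [0, 0, 1.2], "turn": [0, 0, 0], "grip": 0.2}
  ]
}}

```text
time_s: 10.35
position: [0.505, -0.1567, 0.1474]
tcp_rot: [[0.955, -0.297, 0.009], [-0.297, -0.955, -0.003], [0.009, 0.0, -1.0]]
force: [1.7, -1.5, -0.2]
opening: 0.431
```

Request:
{"api": "jog_arm", "payload": {
  "rows": [
    {"dp": [0, 0, 0.3], "turn": [0, 0, 0], "grip": 0.2},
    {"dp": [0, 0, 0.6], "turn": [0, 0, 0], "grip": 0.2},
    {"dp": [0, 0, 0.6], "turn": [0, 0, 0], "grip": 0.2}
  ]
}}

```text
time_s: 10.65
position: [0.5049, -0.1567, 0.1469]
tcp_rot: [[0.955, -0.297, 0.009], [-0.297, -0.955, -0.003], [0.009, 0.0, -1.0]]
force: [1.5, -0.8, 1.5]
opening: 0.426
```

```bash
python3 -c "
from lid import *
plan(.5046,-.1557,.15,-17.3)
s=bot.read_state()
c,f=cam('wrist');p,d=vision.capture('wrist'); np.savez('w7.npz',p=p,d=d,R=c['rotation'],t=c['position'])
W,d=lidfit('w7.npz',s['position'],s['tcp_rot'])
Z=W[...,2];r=np.hypot(W[...,0]-.5047,W[...,1]+.156);t=(r>.036)&(r<.066)&(abs(Z-.119)<.006);t[262:]=0
print(Z[t].mean(),t.sum())
b=(r>.0725)&(r<.0735)&(abs(Z-.1)<.004);print('rim',Z[b].mean(),b.sum())
"
```

```text
t 10.65 pos [ 0.5049 -0.1567  0.1469] az -17.29 j6 77.8 tilt [ 0.0086 -0.0029 -1.    ] F [ 1.5 -0.8  1.5] M [-0.16 -0.2   0.1 ] op 0.426
dp mm [-0.6 -0.8 -3.1] turn 0.01
w7.npz lid [ 0.5054 -0.1563  0.0689] res 0.00016 38 rel tcp world mm [0.4 0.4 0. ] tool [ 0.3 -0.5  0. ]
plane deg [ 0.36 -0.1 ]
0.11767640680472445 12122
rim 0.09902574474085986 404
```

Request:
{"api": "jog_arm", "payload": {
  "rows": [
    {"dp": [0.3, 0, 0], "turn": [0, -0.25, 0], "grip": 0.2},
    {"dp": [0.5, 0, 0], "turn": [0, -0.5, 0], "grip": 0.2},
    {"dp": [0.5, 0, 0], "turn": [0, -0.5, 0], "grip": 0.2}
  ]
}}

```text
time_s: 11.0
position: [0.5052, -0.1568, 0.1467]
tcp_rot: [[0.955, -0.297, -0.001], [-0.297, -0.955, 0.0], [-0.001, 0.0, -1.0]]
force: [2.1, -1.0, 0.6]
opening: 0.427
```

Request:
{"api": "jog_arm", "payload": {
  "rows": [
    {"dp": [0, 0, 0], "turn": [0, 0, -2], "grip": 0.2},
    {"dp": [0, 0, 0], "turn": [0, 0, -5], "grip": 0.2},
    {"dp": [0, 0, 0], "turn": [0, 0, -8], "grip": 0.2},
    {"dp": [0, 0, 0], "turn": [0, 0, -11], "grip": 0.2},
    {"dp": [0, 0, 0], "turn": [0, 0, -14], "grip": 0.2},
    {"dp": [0, 0, 0], "turn": [0, 0, -15], "grip": 0.2}
  ]
}}

```text
time_s: 11.6
position: [0.5043, -0.1562, 0.146]
tcp_rot: [[0.999, -0.04, -0.003], [-0.04, -0.999, 0.001], [-0.003, -0.001, -1.0]]
force: [1.4, -1.4, -2.4]
opening: 0.428
```

Request:
{"api": "jog_arm", "payload": {
  "rows": [
    {"dp": [0, 0, 0.5], "turn": [0, 0, 0], "grip": 0.2},
    {"dp": [0, 0, 1], "turn": [0, 0, 0], "grip": 0.2},
    {"dp": [0, 0, 1.5], "turn": [0, 0, 0], "grip": 0.2},
    {"dp": [0, 0, 1.5], "turn": [0, 0, 0], "grip": 0.2}
  ]
}}

```text
time_s: 12.0
position: [0.5045, -0.1563, 0.1449]
tcp_rot: [[0.999, -0.04, -0.002], [-0.04, -0.999, 0.001], [-0.002, -0.001, -1.0]]
force: [0.6, 0.5, -2.4]
opening: 0.427
```

```bash
cat > chk.py <<'E'
import sys
from lid import *
plan(.5046,-.1557,.1395,-17.3)
s=bot.read_state()
c,f=cam('wrist');p,d=vision.capture('wrist'); np.savez('wx.npz',p=p,d=d,R=c['rotation'],t=c['position'])
W,d=lidfit('wx.npz',s['position'],s['tcp_rot'])
Z=W[...,2];r=np.hypot(W[...,0]-.5047,W[...,1]+.156);h=s['position'][2]-.0297
t=(r>.036)&(r<.066)&(abs(Z-h)<.006);t[262:]=0
A=np.c_[W[t][:,:2]-[.5047,-.156],np.ones(t.sum())]; x=np.linalg.lstsq(A,Z[t],rcond=None)[0]
b=(r>.0725)&(r<.0735)&(abs(Z-.1)<.004);
print('slopes deg',np.degrees(x[:2]).round(2),'lid height over rim mm',((x[2]-.0105-.0990)*1e3).round(2),'rim',Z[b].mean().round(4),b.sum())
if len(sys.argv)>1: cv2.imwrite(sys.argv[1],p[:,:,::-1])
E
python3 chk.py
```

```text
t 12.0 pos [ 0.5045 -0.1563  0.1449] az -2.31 j6 63.0 tilt [-1.9e-03  9.0e-04 -1.0e+00] F [ 0.6  0.5 -2.4] M [-0.    0.02  0.  ] op 0.427
dp mm [ 0.1 -0.6  5.4] turn 14.99
wx.npz lid [ 0.5046 -0.1557  0.0687] res 0.00018 36 rel tcp world mm [0.1 0.7 0. ] tool [ 0.1 -0.7  0. ]
plane deg [-0.46  0.1 ]
slopes deg [-0.29  0.12] lid height over rim mm 5.83 rim 0.099 446
```

Height is 5.8 mm with no load. That is below the flight tops, so the lugs are over the starts. Lowering gently.

Request:
{"api": "jog_arm", "payload": {
  "rows": [
    {"dp": [0, 0, 0.5], "turn": [0, 0, 0], "grip": 0.2},
    {"dp": [0, 0, 1.0], "turn": [0, 0, 0], "grip": 0.2},
    {"dp": [0, 0, 1.5], "turn": [0, 0, 0], "grip": 0.2},
    {"dp": [0, 0, 2.0], "turn": [0, 0, 0], "grip": 0.2},
    {"dp": [0, 0, 2.0], "turn": [0, 0, 0], "grip": 0.2}
  ]
}}

```text
time_s: 12.55
position: [0.5048, -0.1565, 0.143]
tcp_rot: [[0.999, -0.04, -0.001], [-0.04, -0.999, 0.0], [-0.001, -0.0, -1.0]]
force: [0.2, 0.2, -1.7]
opening: 0.433
```

Request:
{"api": "jog_arm", "payload": {
  "rows": [
    {"dp": [0, 0, 0.5], "turn": [0, 0, 0], "grip": 0.2},
    {"dp": [0, 0, 1.0], "turn": [0, 0, 0], "grip": 0.2},
    {"dp": [0, 0, 1.5], "turn": [0, 0, 0], "grip": 0.2},
    {"dp": [0, 0, 1.5], "turn": [0, 0, 0], "grip": 0.2}
  ]
}}

```text
time_s: 12.95
position: [0.505, -0.1566, 0.1423]
tcp_rot: [[0.999, -0.04, -0.001], [-0.04, -0.999, 0.0], [-0.001, -0.0, -1.0]]
force: [-1.6, 0.6, 4.5]
opening: 0.431
```

```bash
python3 chk.py pics/w8.png
```

```text
t 12.95 pos [ 0.505  -0.1566  0.1423] az -2.29 j6 63.0 tilt [-6.e-04  1.e-04 -1.e+00] F [-1.6  0.6  4.5] M [0.17 0.37 0.06] op 0.431
dp mm [-0.4 -0.9  2.8] turn 15.01
wx.npz lid [ 0.5049 -0.156   0.0687] res 0.00016 38 rel tcp world mm [-0.   0.6  0. ] tool [-0.  -0.6  0. ]
plane deg [-0.63  0.11]
slopes deg [-0.46  0.1 ] lid height over rim mm 3.33 rim 0.0991 474
```

Request:
{"api": "jog_arm", "payload": {
  "rows": [
    {"dp": [-0.1, 0, 0], "turn": [0, 0.2, 0], "grip": 0.2},
    {"dp": [-0.3, 0, 0], "turn": [0, 0.5, 0], "grip": 0.2},
    {"dp": [-0.3, 0, 0], "turn": [0, 0.5, 0], "grip": 0.2}
  ]
}}

```text
time_s: 13.3
position: [0.5047, -0.1566, 0.1423]
tcp_rot: [[0.999, -0.04, 0.009], [-0.04, -0.999, -0.0], [0.009, 0.0, -1.0]]
force: [-0.4, 1.3, 5.7]
opening: 0.427
```

```bash
python3 chk.py pics/w9.png
```

```text
t 13.3 pos [ 0.5047 -0.1566  0.1423] az -2.29 j6 62.6 tilt [ 8.6e-03 -4.0e-04 -1.0e+00] F [-0.4  1.3  5.7] M [ 0.18  0.41 -0.04] op 0.427
dp mm [-0.2 -0.9  2.8] turn 15.01
wx.npz lid [ 0.5048 -0.156   0.0688] res 0.00018 34 rel tcp world mm [0.1 0.6 0. ] tool [ 0.  -0.6  0. ]
plane deg [-0.34  0.09]
slopes deg [-0.16  0.08] lid height over rim mm 3.29 rim 0.0991 460
```

View pics/w9.png

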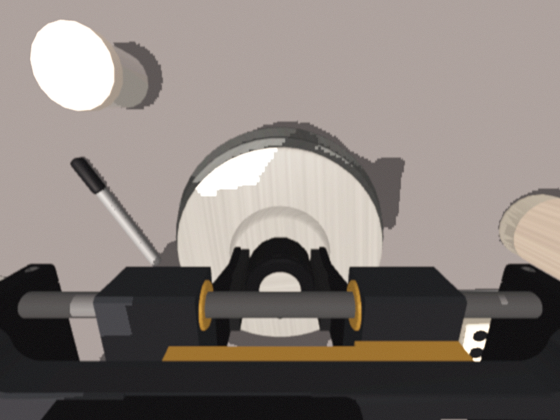

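Request:
{"api": "jog_arm", "payload": {
  "rows": [
    {"dp": [0, 0, 0], "turn": [-0.02, 0, 2], "grip": 0.2},
    {"dp": [0, 0, 0.1], "turn": [-0.04, 0, 4], "grip": 0.2},
    {"dp": [0, 0, 0.2], "turn": [-0.06, 0, 7], "grip": 0.2},
    {"dp": [0, 0, 0.35], "turn": [-0.09, 0, 10], "grip": 0.2},
    {"dp": [0, 0, 0.5], "turn": [-0.12, 0, 13], "grip": 0.2},
    {"dp": [0, 0, 0.65], "turn": [-0.14, 0, 16], "grip": 0.2},
    {"dp": [0, 0, 0.85], "turn": [-0.18, 0, 20], "grip": 0.2},
    {"dp": [0, 0, 0.85], "turn": [-0.18, 0, 20], "grip": 0.2}
  ]
}}

```text
time_s: 14.15
position: [0.5051, -0.1571, 0.1414]
tcp_rot: [[0.925, -0.38, 0.008], [-0.379, -0.925, -0.004], [0.009, 0.001, -1.0]]
force: [-0.5, -1.0, 4.2]
opening: 0.428
```

```bash
python3 chk.py
```

```text
t 14.15 pos [ 0.5051 -0.1571  0.1414] az -22.3 j6 82.9 tilt [ 0.0084 -0.0042 -1.    ] F [-0.5 -1.   4.2] M [-0.06  0.42 -0.13] op 0.428
dp mm [-1.  -1.1  1.8] turn -5.0
wx.npz lid [ 0.5051 -0.1567  0.0689] res 0.00024 30 rel tcp world mm [0.  0.4 0. ] tool [-0.1 -0.4 -0. ]
plane deg [-0.34  0.14]
slopes deg [-0.16  0.04] lid height over rim mm 2.33 rim 0.0991 479
```

Request:
{"api": "jog_arm", "payload": {
  "rows": [
    {"dp": [0, 0, 0.1], "turn": [-0.03, 0, 3], "grip": 0.2},
    {"dp": [0, 0, 0.25], "turn": [-0.06, 0, 6], "grip": 0.2},
    {"dp": [0, 0, 0.45], "turn": [-0.09, 0, 10], "grip": 0.2},
    {"dp": [0, 0, 0.65], "turn": [-0.12, 0, 14], "grip": 0.2},
    {"dp": [0, 0, 0.85], "turn": [-0.16, 0, 18], "grip": 0.2},
    {"dp": [0, 0, 1.0], "turn": [-0.18, 0, 21], "grip": 0.2},
    {"dp": [0, 0, 1.15], "turn": [-0.21, 0, 24], "grip": 0.2},
    {"dp": [0, 0, 1.15], "turn": [-0.21, 0, 24], "grip": 0.2}
  ]
}}

```text
time_s: 15.0
position: [0.5051, -0.157, 0.1401]
tcp_rot: [[0.691, -0.723, 0.006], [-0.722, -0.691, -0.007], [0.009, 0.0, -1.0]]
force: [-1.4, -0.6, 6.1]
opening: 0.426
```

```bash
python3 chk.py
```

```text
t 15.0 pos [ 0.5051 -0.157   0.1401] az -46.26 j6 107.1 tilt [ 0.0064 -0.007  -1.    ] F [-1.4 -0.6  6.1] M [-0.08  0.41 -0.15] op 0.426
dp mm [-1.3 -0.5  0.6] turn -28.96
wx.npz lid [ 0.5079 -0.1598  0.0698] res 0.00019 32 rel tcp world mm [ 2.7 -2.9  0. ] tool [ 4. -0.  0.]
plane deg [-0.15  0.14]
slopes deg [ 0.   -0.01] lid height over rim mm 1.11 rim 0.0991 508
```

Request:
{"api": "jog_arm", "payload": {
  "rows": [
    {"dp": [0, 0, 0.1], "turn": [-0.03, 0, 3], "grip": 0.2},
    {"dp": [0, 0, 0.25], "turn": [-0.06, 0, 6], "grip": 0.2},
    {"dp": [0, 0, 0.4], "turn": [-0.09, 0, 9], "grip": 0.2},
    {"dp": [0, 0, 0.55], "turn": [-0.11, 0, 12], "grip": 0.2},
    {"dp": [0, 0, 0.7], "turn": [-0.13, 0, 15], "grip": 0.2},
    {"dp": [0, 0, 0.8], "turn": [-0.15, 0, 17], "grip": 0.2},
    {"dp": [0, 0, 0.8], "turn": [-0.15, 0, 17], "grip": 0.2}
  ]
}}

```text
time_s: 15.75
position: [0.5053, -0.157, 0.1395]
tcp_rot: [[0.451, -0.893, 0.005], [-0.892, -0.451, -0.009], [0.01, -0.0, -1.0]]
force: [-1.4, -0.6, 6.9]
opening: 0.43
```

```bash
python3 chk.py
```

```text
t 15.75 pos [ 0.5053 -0.157   0.1395] az -63.19 j6 124.3 tilt [ 0.0046 -0.0089 -1.    ] F [-1.4 -0.6  6.9] M [ 0.02  0.35 -0.02] op 0.43
dp mm [-1.5  0.  -0. ] turn -45.89
wx.npz lid [ 0.5063 -0.1606  0.0702] res 0.00012 41 rel tcp world mm [ 1.  -3.6  0. ] tool [3.6 0.7 0. ]
plane deg [-0.26  0.51]
slopes deg [-0.15  0.32] lid height over rim mm 0.47 rim 0.0992 513
```

Request:
{"api": "jog_arm", "payload": {
  "rows": [
    {"dp": [0, 0, 0.1], "turn": [-0.02, 0, 2], "grip": 0.2},
    {"dp": [0, 0, 0.2], "turn": [-0.04, 0, 4], "grip": 0.2},
    {"dp": [0, 0, 0.3], "turn": [-0.05, 0, 6], "grip": 0.2},
    {"dp": [0, 0, 0.3], "turn": [-0.05, 0, 6], "grip": 0.2}
  ]
}}

```text
time_s: 16.2
position: [0.5054, -0.1573, 0.1395]
tcp_rot: [[0.356, -0.934, 0.004], [-0.934, -0.356, -0.01], [0.011, 0.0, -1.0]]
force: [-1.8, -1.5, 7.6]
opening: 0.429
```

```bash
python3 chk.py pics/w10.png; python3 -c "
from h import *
p,d=vision.capture('side');cv2.imwrite('pics/s10.png',cv2.resize(p[170:300,200:370],(800,600),interpolation=cv2.INTER_CUBIC)[:,:,::-1])"
```

```text
t 16.2 pos [ 0.5054 -0.1573  0.1395] az -69.12 j6 130.3 tilt [ 0.0038 -0.01   -0.9999] F [-1.8 -1.5  7.6] M [-0.05  0.46  0.31] op 0.429
dp mm [-1.8  0.1 -0.1] turn -51.82
wx.npz lid [ 0.5059 -0.161   0.0702] res 0.0001 40 rel tcp world mm [ 0.5 -3.6  0. ] tool [3.6 0.9 0. ]
plane deg [-0.18  0.54]
slopes deg [-0.09  0.36] lid height over rim mm 0.48 rim 0.0991 528
```

View pics/s10.png

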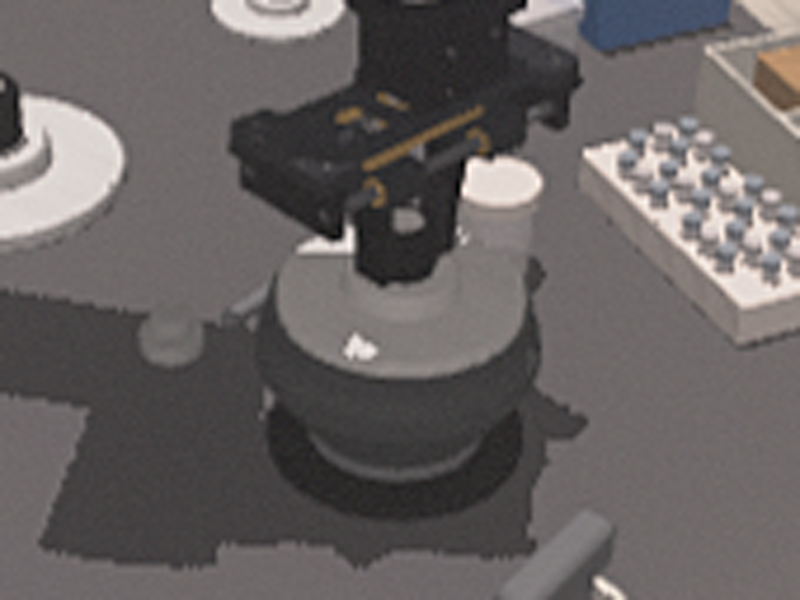

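Request:
{"api": "jog_arm", "payload": {
  "rows": [
    {"dp": [-0.15, 0, 0], "turn": [0, 0.25, 0], "grip": 0.2},
    {"dp": [-0.3, 0, 0], "turn": [0, 0.5, 0], "grip": 0.2},
    {"dp": [-0.3, 0, 0], "turn": [0, 0.5, 0], "grip": 0.2}
  ]
}}

```text
time_s: 16.6
position: [0.5054, -0.1573, 0.1395]
tcp_rot: [[0.357, -0.934, 0.007], [-0.934, -0.357, -0.019], [0.02, -0.0, -1.0]]
force: [-0.8, -2.1, 6.1]
opening: 0.43
```

```bash
python3 chk.py pics/w11.png
```

```text
t 16.6 pos [ 0.5054 -0.1573  0.1395] az -69.09 j6 130.8 tilt [ 0.0073 -0.0188 -0.9998] F [-0.8 -2.1  6.1] M [-0.11  0.45  0.28] op 0.43
dp mm [-1.8  0.2 -0. ] turn -51.79
wx.npz lid [ 0.5058 -0.1608  0.0702] res 0.0001 38 rel tcp world mm [ 0.4 -3.5  0. ] tool [3.4 0.9 0.1]
plane deg [-0.16  0.49]
slopes deg [-0.07  0.31] lid height over rim mm 0.45 rim 0.0991 514
```

View pics/w11.png

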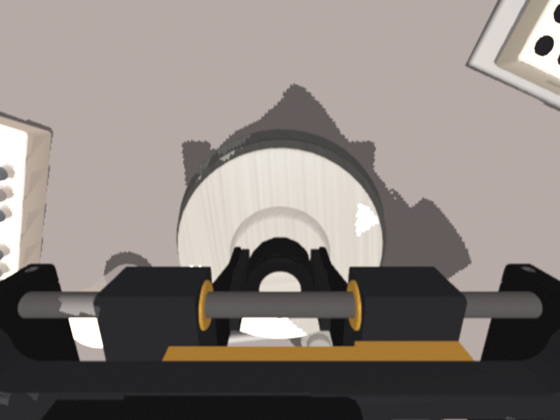

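Request:
{"api": "jog_arm", "payload": {
  "rows": [
    {"dp": [0.3, 0, -0.3], "turn": [0, -0.5, 0], "grip": 0.2},
    {"dp": [0.3, 0, -0.6], "turn": [0, -0.5, 0], "grip": 0.2},
    {"dp": [0.3, 0, -0.8], "turn": [0, -0.5, 0], "grip": 0.5},
    {"dp": [0.3, 0, -0.8], "turn": [0, -0.5, 0], "grip": 0.6},
    {"dp": [0.3, 0, -0.8], "turn": [0, -0.5, 0], "grip": 0.8},
    {"dp": [0.3, 0, -0.8], "turn": [0, -0.5, 0], "grip": 0.9}
  ]
}}

```text
time_s: 17.25
position: [0.5044, -0.1562, 0.139]
tcp_rot: [[0.354, -0.935, 0.001], [-0.935, -0.354, -0.007], [0.007, 0.001, -1.0]]
force: [-0.2, -0.2, -0.4]
opening: 0.691
```

```bash
python3 chk.py pics/w12.png
```

```text
t 17.25 pos [ 0.5044 -0.1562  0.139 ] az -69.29 j6 130.4 tilt [ 0.0015 -0.0073 -1.    ] F [-0.2 -0.2 -0.4] M [0.1  0.16 0.  ] op 0.691
dp mm [-0.4 -0.4 -0.5] turn -51.99
wx.npz lid [ 0.5057 -0.1606  0.0704] res 0.0001 39 rel tcp world mm [ 1.3 -4.4  0. ] tool [4.6 0.3 0. ]
plane deg [-0.16  0.47]
slopes deg [-0.08  0.28] lid height over rim mm 0.41 rim 0.0991 509
```

Request:
{"api": "jog_arm", "payload": {
  "rows": [
    {"dp": [0, 0, 0], "turn": [0, 0, 0], "grip": 1},
    {"dp": [0, 0, 0], "turn": [0, 0, 0], "grip": 1},
    {"dp": [0, 0, -10], "turn": [0, 0, 0], "grip": 1},
    {"dp": [0, 0, -35], "turn": [0, 0, 0], "grip": 1},
    {"dp": [-10, 0, -65], "turn": [0, 0, 0], "grip": 1},
    {"dp": [-30, 0, -95], "turn": [0, 0, 0], "grip": 1},
    {"dp": [-45, 0, -115], "turn": [0, 0, 0], "grip": 1},
    {"dp": [-50, 0, -120], "turn": [0, 0, 0], "grip": 1},
    {"dp": [-50, 0, -120], "turn": [0, 0, 0], "grip": 1},
    {"dp": [-50, 0, -120], "turn": [0, 0, 0], "grip": 1}
  ]
}}

```text
time_s: 18.3
position: [0.4865, -0.1091, 0.2583]
tcp_rot: [[0.354, -0.935, 0.001], [-0.935, -0.354, -0.008], [0.008, 0.001, -1.0]]
force: [-0.9, -0.1, -0.2]
opening: 0.999
```

```bash
cat > chk2.py <<'E'
import sys
from h import *
plan(.505,-.156,.1395,-17.3)
c,f=cam('wrist');p,d=vision.capture('wrist');cv2.imwrite(sys.argv[1],p[:,:,::-1])
W=cloud(c,f,d);Z=W[...,2];np.savez('wy.npz',W=W,p=p)
C=np.array([.5048,-.156])
for it in range(3):
    r=np.hypot(W[...,0]-C[0],W[...,1]-C[1]);t=(r>.037)&(r<.066)&(abs(Z-.11)<.006)
    b=(np.hypot(W[...,0]-C[0],W[...,1]-C[1])<.072)&(abs(Z-.1105)<.005)
A=np.c_[W[t][:,:2]-C,np.ones(t.sum())];x=np.linalg.lstsq(A,Z[t],rcond=None)[0]
print("lid slopes",np.degrees(x[:2]).round(2),"top z",x[2].round(5),t.sum())
b=(r>.0715)&(r<.0745)&(abs(Z-.099)<.003);A=np.c_[W[b][:,:2]-C,np.ones(b.sum())];y=np.linalg.lstsq(A,Z[b],rcond=None)[0]
print("rim slopes",np.degrees(y[:2]).round(2),"z",y[2].round(5),np.median(Z[b]),b.sum(),"gap",((np.median(Z[t])-np.median(Z[b])-.0105)*1e3).round(2))
n=(Z>-.004)&(Z<.006)&(r>.1);print("bench",np.median(Z[n]))
E
python3 chk2.py pics/w13.png
```

```text
t 18.3 pos [ 0.4865 -0.1091  0.2583] az -69.29 j6 134.2 tilt [ 0.0014 -0.0079 -1.    ] F [-0.9 -0.1 -0.2] M [0.06 0.15 0.06] op 0.999
dp mm [ 49.5  -0.9 119.2] turn -51.99
lid slopes [0.01 0.04] top z 0.10974 9198
rim slopes [-0.06  0.04] z 0.09903 0.0990402078182952 941 gap 0.2
bench -0.0009834158460920728
```

View pics/w13.png

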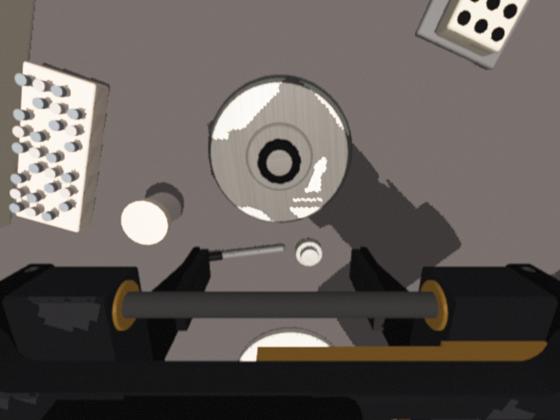

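Run:
```python
from h import *
z=np.load("w0.npz"); c,f=cam("wrist"); c["rotation"]=z["R"]; c["position"]=z["t"]; W=cloud(c,f,z["d"]); Z=W[...,2]
C=np.array([.561,.1877]); r=np.hypot(W[...,0]-C[0],W[...,1]-C[1])
def pl(t):
    A=np.c_[W[t][:,:2]-C,np.ones(t.sum())]; return np.linalg.lstsq(A,Z[t],rcond=None)[0][2], np.median(Z[t]),t.sum()
print(pl((r>.037)&(r<.066)&(abs(Z-.01)<.004)),pl((r>.078)&(r<.1)&(abs(Z)<.005)))
print([round(np.median(Z[(r>a)&(r<a+.005)&(abs(Z-.01)<.006)]),5) for a in (.036,.041,.046,.051,.056,.061)])
w=np.load("wy.npz")["W"]; r=np.hypot(w[...,0]-.5048,w[...,1]+.156)
print([round(np.median(w[...,2][(r>a)&(r<a+.005)&(abs(w[...,2]-.11)<.006)]),5) for a in (.036,.041,.046,.051,.056,.061)])
print([round(np.median(w[...,2][(r>a)&(r<a+.001)&(abs(w[...,2]-.099)<.004)]),5) for a in (.0705,.0715,.0725,.0735,.0745)])
```

```text
(np.float64(0.009652412165477816), np.float64(0.009646226408216857), np.int64(4934)) (np.float64(-0.0010024523926882782), np.float64(-0.0009906558604182436), np.int64(6247))
[np.float64(0.01035), np.float64(0.01003), np.float64(0.00984), np.float64(0.00961), np.float64(0.00941), np.float64(0.00919)]
[np.float64(0.11039), np.float64(0.11011), np.float64(0.10996), np.float64(0.10971), np.float64(0.10949), np.float64(0.10924)]
[np.float64(0.09905), np.float64(0.09912), np.float64(0.09914), np.float64(0.09888), np.float64(0.09856)]
```

```bash
python3 -c "
from h import *
p,d=vision.capture('top');cv2.imwrite('pics/t13.png',p[:,:,::-1])
q=np.load('top0.npz')['p'];x=cv2.absdiff(p,q).max(2);cv2.imwrite('pics/diff.png',np.hstack([x[:,:400],x[:,400:]]))
p,d=vision.capture('side');cv2.imwrite('pics/s13.png',p[:,:,::-1])
"; python3 chk2.py pics/w14.png
```

```text
t 18.45 pos [ 0.4864 -0.1093  0.2578] az -69.33 j6 134.2 tilt [ 2.0e-04 -7.2e-03 -1.0e+00] F [-0.9  0.6 -0.2] M [ 0.02  0.14 -0.02] op 1.001
dp mm [ 49.5  -1.2 118.6] turn -52.03
lid slopes [0.01 0.05] top z 0.10974 9231
rim slopes [-0.05 -0.01] z 0.099 0.09899256415915725 933 gap 0.24
bench -0.000980874248448338
```

View pics/t13.png

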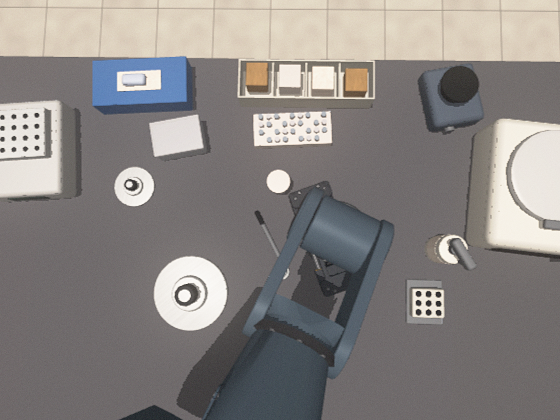

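View pics/s13.png

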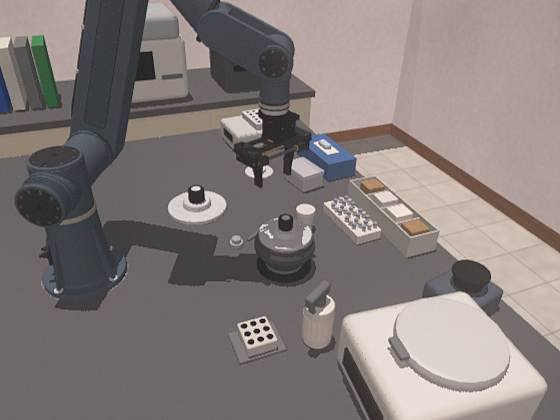

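The pictures show the lid level on the rotor, the gripper clear of it, and every bystander where it started. Handing in.

```bash
python3 -c "
from rig import bot
print(bot.hand_in())"
```

```text
the job is handed in; nothing more can be done
None
```

The lid is screwed down onto the rotor and released, and I handed the job in at about 18.6 s. The hand-in gave no verdict.

**What I did:** I picked the 140 mm lid up by its knob and lowered it onto the hub until it touched at about 8 mm above the rim. I turned it anticlockwise 15° with only a few newtons of pressure. It came free of the flights and settled into the starts at about 3.3 mm. I then turned it clockwise 67°, and the height followed the 18 mm lead most of the way. I stopped when the height no longer changed and the torque rose to about 0.3 N m. The highest vertical force I read was about 8 N.

**Last checks after letting go:**
- **Level:** the lid was within 0.05° of level.
- **Height:** the tool stopped at the height expected for home. The camera put the lid 0.06 to 0.24 mm above the rim, depending on the reference used, which I took as measurement error.
- **Surroundings:** the bystanders looked unmoved in the pictures, and the gripper was open and well clear.

**Readings that disagreed:** close up, while still gripped, the wrist camera showed a 0.3 to 0.5° tilt and a 0.4 mm gap. The clear view from above, after the gripper backed off, did not. I did not re-grip to check the tightness.

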